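# Clamp the mortised block in the jig

### The arm

A 6-joint arm with a two-finger parallel gripper is mounted at the origin on the work surface. World frame = base frame: x ahead of the robot, y to its left, z up, the work surface at z = 0. Lengths are in mm, angles in rad, forces in N, time in s.
With the tool pointing down it reaches from about 350 to 875 mm from the base axis. Payload 4.2 kg.
Tool frame: the origin (TCP) lies between the finger pads; the fingertips stand 11 mm ahead of it and the grasp point (between the pads) lies 8 mm behind it; z points along the fingers, y is the direction in which the jaws open and shut (so a half turn about z gives the same grasp; the last joint's range is limited). The gripper opens to 85 mm and grips with 20 to 120 N. Pads are 22 mm wide; open, the fingers measure 114 mm over their backs; the gripper's body (76 mm by 85 mm) begins 54 mm behind the grasp point. The pads swing forward as they close: fully open they stand 13 mm farther back than shut.
Start: joints at [-0.986, 0.385, 0.008, 0, -1.194, -0.259], TCP at [200.057, -592.095, 242.312] pointing down, gripper open.
Joint ranges: [-3.14, 3.14], [-1.21, 2.06], [-1.07, 1.41], [-3.16, 2.05], [-2.99, -0.16], [-3.1, 3.1]. Speed limits (rad/s): [2.79, 2.79, 3.14, 3.14, 3.14, 3.14].

### API

Orientations are given as a unit quaternion [x, y, z, w].
In Python, from bench import * gives the robot as it stands.
- The arm moves only by the tool servo_tool, never from a script. Its argument "rows" is a list of rows, each a list of 7 numbers: the opening, from 0 (shut) to 1 (fully open), then the shift along the tool's x, y, z in cm, then the turn, a rotation vector about the tool's x, y, z in degrees. A call has 1 to 12 rows; each row shifts and turns the commanded pose from where the row before left it, along the tool's axes as they then stand; what a row does not reach is not made up. A row lasts 1/10 s, in which the tool goes at most 50 mm and 8.59 degrees, less where a joint would pass 70% of its speed; a pose out of reach is approached as far as the arm can. A call is refused whole if a number of a shift passes 5 or a number of a turn 8.59, either way. A call with a gripper value outside its range is refused whole. The fingers move at their own pace and stop on an object; the grip force is fixed at half the most. Time passes only in rows, so rows that do not move let the fingers close. It gives the time, the measured TCP pose, the force and the opening at its end, in the units of the state.
- read_state(): the state, without advancing time (a new reading comes with each control period).
- get_image(name): name is "scene" or "top" or "wrist"; returns a dict with "image" (420x560x3 uint8, red, green, blue), "mtx" (3x3 intrinsics, pixels), "k1" (the pictures are not rectified: a ray, as slopes to the right and down, at radius r is drawn at 1 + k1 r^2 times it, then the intrinsics apply), "extrinsics" (4x4, takes a point from camera to world coordinates). Camera axes: x right, y up, looking along -z (the intrinsics and any distortion apply to the point x, -y, -z); pixel columns grow to the right and rows downward; lengths in mm; the calibration is good to about 2 mm. A picture is of the moment at which its call begins. There is no depth.
- job_done(): hands the job in, once; it reports no verdict.
The state is a dict: "clock": time; "joints": joint angles; "joint_vel": joint speeds; "joint_efforts": joint torques, N m; "position": TCP position; "ee_rot": TCP orientation; "contact_force": force on the tool from outside, world axes, zero at the start; "wrist_torque": the same for the moment, N m; "gripper_width": finger opening in mm.
Only numpy, scipy, OpenCV 4.12 (cv2) and the standard library are available. Lean on these libraries where they do the work, as an engineer would, in place of code of your own. Each camera call takes 0.05 s, during which the arm holds its last target. There are 200 camera calls.

### The job

Clamp the wooden block in the mortising jig: with the side of a finger push the steel clamp strap round over the block until it meets its stop, leaving the cam lever up, then push the cam lever all the way down so that the rubber pad presses on the block. Only push, lift and carry nothing; leave the block lying where it is and do not disturb the other things on the bench.

Things in the scene. Friction and masses are not known exactly. Their poses are not given: they have to be found in the camera images.
- jig: Fixed green plate 200 x 230 x 20 mm high, edges along x and y; origin at bench level, plate x -100..100, y -120..110 mm. On it, heights above the bench: steel fence along the block, y 36.5..48.5, 50 mm high; end stop x 89..99, 50 mm high; pivot post, 32 mm diameter, at (0, -80); stop post, 14 mm diameter, 86 mm high, at (20, 75), where the strap's edge comes to rest.
- block: Loose pine block 140 (jig x) by 60 (jig y) by 45 mm high with two mortises of 12 by 30 mm near its ends, lying on the jig plate beside the fence. Origin at the centre of its underside, which is 20 mm above the bench; its top is 65 mm above the bench.
- strap_pivot (a point): Point on the strap's vertical swing axis, level with the strap's upper face, 79 mm above the bench. The strap is a steel bar 26 mm wide, 6 mm thick, underside 73 mm above the bench, from 12 mm behind this axis to 170 mm ahead of it.
- strap (a joint): Swing of the clamp strap about the vertical axis at strap_pivot. 0: strap points along the jig's -x; grows clockwise seen from above; 1.57: strap lies across the block along the jig's +y, at its stop (end of travel). Starts at 0.05 to 0.5, stays where left (friction about 0.15 N m).
- fin_mid (a point): Centre of the upright steel fin that stands on the strap along its middle line: 4 mm thick, from 90 to 170 mm from the swing axis, 79 to 115 mm above the bench. This point is 130 mm from the axis, 101 mm above the bench. Push the fin sideways to swing the strap.
- lever_hinge (a point): Centre of the cam lever's horizontal hinge, on the swing axis of the strap, 102 mm above the bench, between two steel ears on the strap that reach 115 mm above the bench and stand 28 mm apart over their outsides, 30 mm long along the strap. The lever swings with the strap.
- lever (a joint): Cam lever angle. 0: it stands 65 degrees above level, leaning away from the strap's long end; grows as it is pushed down and away; 1.15: end of travel, about level, pointing opposite to the strap's long end. Starts at 0 to 0.15, stays where left (friction 0.25 N m, rising to 0.45 N m in all as the pad presses: 4 to 8 N at 60 mm from the hinge). Lowers the pad 4.5 mm per rad.
- lever_end (a point): Outer end of the cam lever's round black grip, on its middle line, 101 mm from lever_hinge. The grip is 18 mm in diameter, from 50 to 101 mm from the hinge; inward of it the lever is a bar 14 mm wide and 8 mm thick, with a round cam of 34 mm diameter at the hinge.
- pad: Round rubber pressure pad under the strap, 20 mm diameter, 85 mm from the swing axis. Origin at the centre of its underside: 69 mm above the bench with the lever up; it reaches the block's top (65 mm) at a lever value of about 0.9 and then presses.
- glue: Bystander: white glue bottle standing, 56 mm diameter, 140 mm high, beyond the jig. Origin at the centre of its underside.
- tin: Bystander: open steel tin standing, 68 mm diameter, 85 mm high, beyond the jig. Origin at the centre of its underside.
- offcut: Bystander: wooden offcut 70 by 45 by 40 mm high, beside the jig on its +y side. Origin at the centre of its underside.
- driver: Bystander: screwdriver lying flat, 190 mm long, on the robot's side of the jig, under 35 mm high. Origin on its underside; its length runs along its x, handle to -x.
Not all that is in view belongs to the job. There is more than one size of the block; the job needs the smallest.

How it is judged:
By the outcome, as a careful person would: the job done as asked, in the order asked, and still so for the second after the job is handed in, with the robot touching nothing.
It also fails if it takes over 48 s, if anything falls off the work surface, if the arm or the gripper's body presses on something with over 40 N, if the wrist force passes 120 N, or if a joint passes its speed limit or range.

## Working session

There is one attempt and no reset: what is moved stays moved. The work goes in short steps, Python scripts to look and compute and a tool call to move; the robot and the scene stay as the last step left them, time stands still between calls to the robot, and variables do not carry over. Pictures are saved under pics/ and viewed, about 8 in all and at most 12, crops included, and the job is handed in when it is done.

Besides the shell and the picture viewer there is one more tool, called after "Call:" as name(argument=value, ...) on one line, values as JSON. servo_tool: Moves the arm, as the interface text tells. Its arguments: {"type":"object","properties":{"rows":{"type":"array","items":{"type":"array","items":{"type":"number"}}}},"required":["rows"]}

```bash
mkdir -p pics; cat > h.py <<'E'
import sys; sys.path.insert(0,'.')
from bench import *
import numpy as np, cv2
def shot(n,f):
    d=get_image(n); cv2.imwrite(f'pics/{f}.png',d['image'][:,:,::-1]); np.savez(f'pics/{f}.npz',m=d['mtx'],k=d['k1'],e=d['extrinsics']); return d
def ray(f,u,v):
    c=np.load(f'pics/{f}.npz'); m=c['m']; a=np.array([(u-m[0,2])/m[0,0],(v-m[1,2])/m[1,1]]); p=a.copy()
    for _ in range(20): p=a/(1+float(c['k'])*(p@p))
    e=c['e']; return e[:3,3], e[:3,:3]@np.array([p[0],-p[1],-1])
def atz(f,u,v,z):
    o,d=ray(f,u,v); return o+d*(z-o[2])/d[2]
def proj(f,P):
    c=np.load(f'pics/{f}.npz'); e=c['e']; q=e[:3,:3].T@(np.array(P,float)-e[:3,3]); p=np.array([q[0],-q[1]])/-q[2]
    p=p*(1+float(c['k'])*(p@p)); m=c['m']; return p*[m[0,0],m[1,1]]+[m[0,2],m[1,2]]
E
python3 - <<'E'
from h import *
for n in ('top','scene'):
    d=shot(n,n+'0'); print(n,d['extrinsics'].round(2).tolist(),d['mtx'].tolist(),d['k1'])
s=read_state(); print(s['position'],s['ee_rot'],s['gripper_width'],s['clock'])
E
```

```text
top [[0.01, 1.0, -0.06, 507.88], [-1.0, 0.01, 0.01, 46.13], [0.01, 0.06, 1.0, 1260.99], [0.0, 0.0, 0.0, 1.0]] [[479.0797396911693, 0.0, 276.902135450294], [0.0, 479.0797396911693, 210.51289776562442], [0.0, 0.0, 1.0]] -0.048931746945548776
scene [[0.84, -0.44, 0.31, 933.16], [0.54, 0.7, -0.46, -451.98], [-0.02, 0.56, 0.83, 1045.02], [0.0, 0.0, 0.0, 1.0]] [[470.3333303282303, 0.0, 283.51989005688694], [0.0, 470.3333303282303, 215.18885962622127], [0.0, 0.0, 1.0]] 0.045620313382135444
[ 199.88640684 -591.64595708  241.32584185] [-1.62096164e-01  9.86774478e-01  9.57528719e-04 -2.16525802e-04] 85.28029995768698 0.1
```

View pics/top0.png

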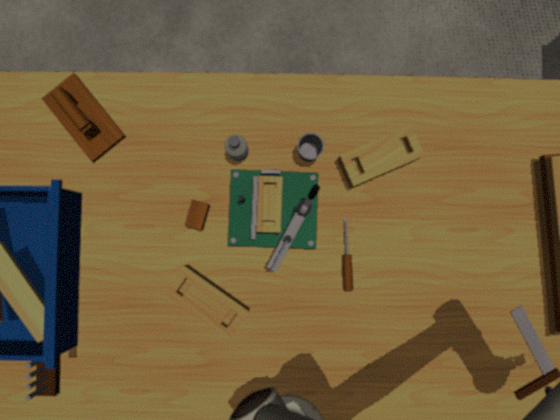

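View pics/scene0.png

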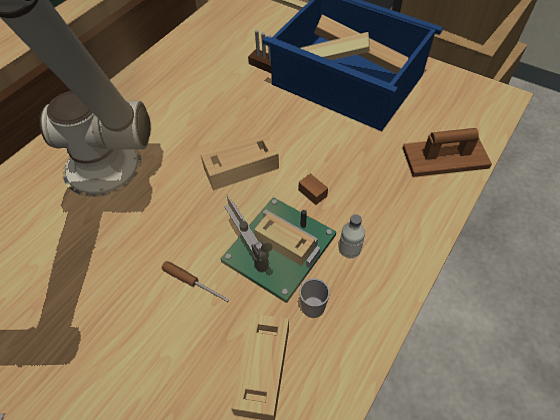

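```bash
python3 - <<'E'
from h import *
i=cv2.imread('pics/top0.png')[160:280,220:340]; cv2.imwrite('pics/c0.png',cv2.resize(i,None,fx=5,fy=5,interpolation=cv2.INTER_CUBIC))
for p in [(230,170),(319,171),(317,249),(229,247)]: print(atz('top0',*p,20).round(1))
E
```

```text
[683.2 157.2  20. ]
[683.3 -75.   20. ]
[480.2 -70.9  20. ]
[483.  156.6  20. ]
```

View pics/c0.png

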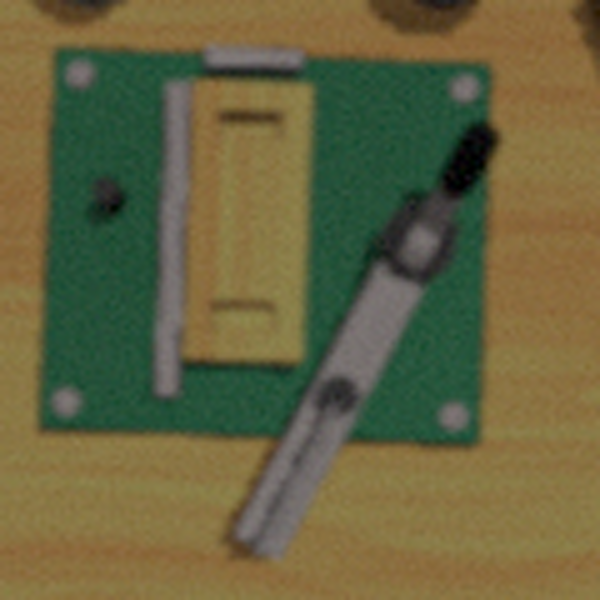

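```bash
python3 - <<'E'
from h import *
g=lambda x,y,z:atz('top0',219.6+x/5,159.6+y/5,z)
C=np.array([g(*p,20)[:2] for p in [(57,50),(489,65),(477,443),(40,430)]]); J=np.array([[100,110],[100,-120],[-100,-120],[-100,110]])
# rigid
cm,jm=C.mean(0),J.mean(0); H=(J-jm).T@(C-cm); th=np.arctan2(H[0,1]-H[1,0],H[0,0]+H[1,1])
R=np.array([[np.cos(th),-np.sin(th)],[np.sin(th),np.cos(th)]]); t=cm-R@jm
print(C.round(1).tolist(),'th',np.degrees(th),'o',t); print((J@R.T+t-C).round(1).tolist())
piv=t+R@[0,-80]; print('piv',piv)
print('post top',g(104,190,86),'exp',t+R@[20,75])
tip=(g(240,540,79)+g(275,557,79))/2; print('tip',tip, np.hypot(*(tip[:2]-piv)))
v=R.T@(tip[:2]-piv); print('swing',np.arctan2(v[1],-v[0]))
print('lever end',[(R.T@(g(485,135,z)[:2]-piv)).round(1) for z in (180,195)])
blk=[g(*p,65)[:2] for p in [(193,80),(315,85),(302,362),(182,360)]]; print('blk',[(R.T@(b-t)).round(1) for b in blk])
E
```

```text
[[684.3, 154.7], [679.1, -70.8], [482.2, -65.7], [486.6, 160.3]] th -1.3612035013882695 o [583.14323993  49.59868669]
[[1.5, 2.5], [1.2, -1.9], [-1.9, -2.3], [-0.8, 1.7]]
piv [581.24282008 -30.37873766]
post top [605.8020197 124.6239027  86.       ] exp [604.91923962 124.10241704]
tip [430.64351334  47.1830965   79.        ] 169.39890587089405
swing 0.45183473763592846
lever end [array([ 44.3, -22.7]), array([ 42.6, -21.3])]
blk [array([79.5, 34.5]), array([ 79.2, -26.8]), array([-60., -25.]), array([-61. ,  34.8])]
```

```bash
cat >> h.py <<'E'
from scipy.spatial.transform import Rotation as Ro
TH=np.radians(-1.4); RJ=np.array([[np.cos(TH),-np.sin(TH)],[np.sin(TH),np.cos(TH)]]); PIV=np.array([581.2,-30.4])
def push(th,r,off,z):  # TCP behind the fin; tool -x along the push
    d=RJ@[-np.cos(th),np.sin(th)]; n=RJ@[np.sin(th),np.cos(th)]
    x=-np.r_[n,0]; zz=np.array([0,0,-1.]); return np.r_[PIV+r*d+off*n,z], Ro.from_matrix(np.c_[x,np.cross(zz,x),zz])
def plan(p,R,wps):  # list of (pos,Rot,nrows)
    for P,Q,n in wps:
        rv=(R.inv()*Q).as_rotvec()/n; out=[]; p0=p.copy()
        for k in range(n):
            s=R.inv().apply(p0+(P-p0)*(k+1)/n-p)/10; R=R*Ro.from_rotvec(rv); p=p0+(P-p0)*(k+1)/n
            print([0]+s.round(2).tolist()+np.degrees(rv).round(1).tolist())
        print('--')
def st():
    s=read_state(); print('at',s['position'].round(1),'F',s['contact_force'].round(1),'w',round(s['gripper_width'],1),'t',s['clock'])
    return np.array(s['position']),Ro.from_quat(s['ee_rot'])
E
python3 - <<'E'
from h import *
p,R=st(); P,Q=push(.452,135,-30,0)
print(P); a=P.copy(); a[2]=200; b=P.copy(); b[2]=101
plan(p,R,[(a,Q,16),(b,Q,4)])
E
```

```text
at [ 199.9 -591.6  241.3] F [-0.4  0.5 -0.4] w 85.3 t 0.1
[447.47576696   4.85378699   0.        ]
[0, -2.66, 3.04, 0.26, 0.0, 0.0, -2.8]
[0, -2.8, 2.91, 0.26, 0.0, 0.0, -2.8]
[0, -2.94, 2.77, 0.26, 0.0, 0.0, -2.8]
[0, -3.07, 2.62, 0.26, 0.0, 0.0, -2.8]
[0, -3.19, 2.47, 0.26, 0.0, 0.0, -2.8]
[0, -3.31, 2.32, 0.26, 0.0, 0.0, -2.8]
[0, -3.41, 2.16, 0.26, 0.0, 0.0, -2.8]
[0, -3.51, 1.99, 0.26, 0.0, 0.0, -2.8]
[0, -3.6, 1.82, 0.26, 0.0, 0.0, -2.8]
[0, -3.69, 1.64, 0.26, 0.0, 0.0, -2.8]
[0, -3.76, 1.46, 0.26, 0.0, 0.0, -2.8]
[0, -3.83, 1.28, 0.26, 0.0, 0.0, -2.8]
[0, -3.88, 1.1, 0.26, 0.0, 0.0, -2.8]
[0, -3.93, 0.91, 0.26, 0.0, 0.0, -2.8]
[0, -3.97, 0.72, 0.26, 0.0, 0.0, -2.8]
[0, -4.0, 0.53, 0.26, 0.0, 0.0, -2.8]
--
[0, -0.0, 0.0, 2.48, 0.0, 0.0, 0.0]
[0, -0.0, 0.0, 2.48, 0.0, 0.0, 0.0]
[0, -0.0, 0.0, 2.48, 0.0, 0.0, 0.0]
[0, -0.0, 0.0, 2.48, 0.0, 0.0, 0.0]
--
```

Call:
servo_tool(rows=[[0,-2.7,3.0,0.26,0,0,-2.8],[0,-2.8,2.9,0.26,0,0,-2.8],[0,-2.9,2.8,0.26,0,0,-2.8],[0,-3.1,2.6,0.26,0,0,-2.8],[0,-3.2,2.5,0.26,0,0,-2.8],[0,-3.3,2.3,0.26,0,0,-2.8],[0,-3.4,2.2,0.26,0,0,-2.8],[0,-3.5,2.0,0.26,0,0,-2.8],[0,-3.6,1.8,0.26,0,0,-2.8],[0,-3.7,1.6,0.26,0,0,-2.8],[0,-3.8,1.5,0.26,0,0,-2.8]])

```text
clock: 1.2
position: [369.0, -179.4, 213.5]
ee_rot: [-0.419, 0.908, 0.0, 0.0]
contact_force: [0.4, 0.5, -0.5]
gripper_width: -0.3
```

Call:
servo_tool(rows=[[0,-3.8,1.3,0.26,0,0,-2.8],[0,-3.9,1.1,0.26,0,0,-2.8],[0,-3.9,0.9,0.26,0,0,-2.8],[0,-3.5,0.7,0.26,0,0,-2.8],[0,-2,0.5,0.26,0,0,-2.8],[0,0,0,0,0,0,0],[0,0,0,0,0,0,0]])

```text
clock: 1.9
position: [431.6, -15.6, 200.4]
ee_rot: [-0.526, 0.85, 0.0, -0.001]
contact_force: [-0.0, -0.3, -0.3]
gripper_width: 0.0
```

```bash
python3 - <<'E'
from h import *
p,R=st(); P,Q=push(.452,135,-30,0)
a=P.copy(); a[2]=200; b=P.copy(); b[2]=101
plan(p,R,[(a,Q,1),(b,Q,4)])
E
```

```text
at [431.6 -15.6 200.4] F [-0.  -0.3 -0.3] w 0.0 t 1.9
[0, -2.54, -0.51, 0.03, 0.1, -0.0, 0.8]
--
[0, 0.0, 0.0, 2.48, -0.0, 0.0, 0.0]
[0, 0.0, -0.0, 2.48, -0.0, 0.0, 0.0]
[0, 0.0, -0.0, 2.48, -0.0, 0.0, 0.0]
[0, 0.0, 0.0, 2.48, -0.0, 0.0, 0.0]
--
```

Call:
servo_tool(rows=[[0,-1.5,-0.5,0,0,0,0.8],[0,0,0,2.5,0,0,0],[0,0,0,2.5,0,0,0],[0,0,0,2.5,0,0,0],[0,0,0,2.4,0,0,0],[0,0,0,0,0,0,0],[0,0,0,0,0,0,0]])

```text
clock: 2.6
position: [443.2, -5.3, 102.1]
ee_rot: [-0.519, 0.854, -0.0, -0.0]
contact_force: [0.4, 0.8, 0.7]
gripper_width: 0.2
```

```bash
python3 - <<'E'
from h import *
p,R=st(); shot('scene','s1'); i=cv2.imread('pics/s1.png')[170:310,190:370]; cv2.imwrite('pics/s1c.png',cv2.resize(i,None,fx=4,fy=4,interpolation=cv2.INTER_CUBIC))
E
```

```text
at [443.2  -5.3 102.1] F [0.4 0.8 0.7] w 0.2 t 2.6
```

View pics/s1c.png

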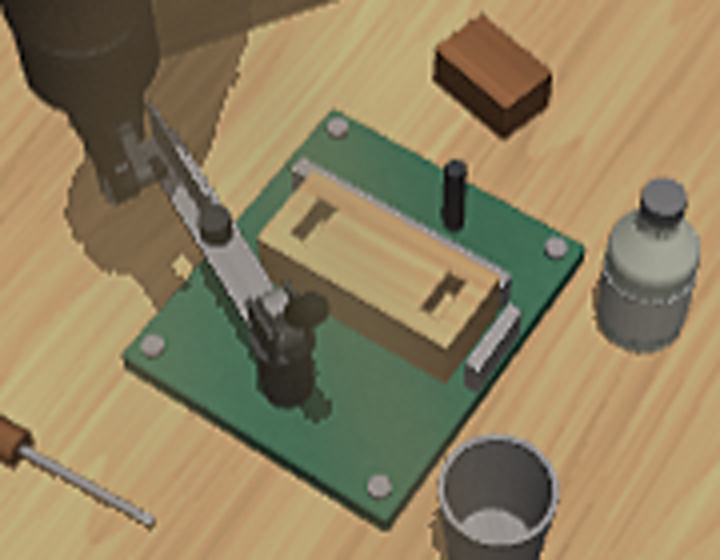

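```bash
python3 - <<'E'
from h import *
p,R=st(); w=[push(.452,135,-14,101)+(4,)]
for t in np.arange(.52,1.5,.065): w.append(push(t,135,-14,101)+(1,))
plan(p,R,w)
E
```

```text
at [443.8  -5.  102.7] F [ 1.3 -0.4 -0.3] w 0.4 t 2.65
[0, -0.66, 0.03, 0.04, -0.0, 0.0, -0.0]
[0, -0.66, 0.03, 0.04, -0.0, 0.0, -0.0]
[0, -0.66, 0.03, 0.04, -0.0, 0.0, -0.0]
[0, -0.66, 0.03, 0.04, -0.0, 0.0, -0.0]
--
[0, -0.92, 0.06, 0.0, -0.0, 0.0, 3.9]
--
[0, -0.88, 0.06, -0.0, -0.0, -0.0, 3.7]
--
[0, -0.88, 0.06, 0.0, -0.0, 0.0, 3.7]
--
[0, -0.88, 0.06, -0.0, 0.0, -0.0, 3.7]
--
[0, -0.88, 0.06, 0.0, 0.0, 0.0, 3.7]
--
[0, -0.88, 0.06, 0.0, 0.0, 0.0, 3.7]
--
[0, -0.88, 0.06, 0.0, 0.0, 0.0, 3.7]
--
[0, -0.88, 0.06, 0.0, 0.0, 0.0, 3.7]
--
[0, -0.88, 0.06, 0.0, 0.0, 0.0, 3.7]
--
[0, -0.88, 0.06, 0.0, 0.0, 0.0, 3.7]
--
[0, -0.88, 0.06, 0.0, 0.0, 0.0, 3.7]
--
[0, -0.88, 0.06, 0.0, 0.0, 0.0, 3.7]
--
[0, -0.88, 0.06, 0.0, 0.0, 0.0, 3.7]
--
[0, -0.88, 0.06, 0.0, 0.0, 0.0, 3.7]
--
[0, -0.88, 0.06, 0.0, 0.0, 0.0, 3.7]
--
[0, -0.88, 0.06, 0.0, 0.0, 0.0, 3.7]
--
```

Call:
servo_tool(rows=[[0,-0.6,0,0,0,0,0],[0,-0.5,0,0,0,0,0],[0,-0.5,0,0,0,0,0],[0,-0.5,0,0,0,0,0],[0,-0.5,0,0,0,0,0],[0,0,0,0,0,0,0]])

```text
clock: 3.25
position: [455.5, 19.2, 101.8]
ee_rot: [-0.52, 0.854, -0.0, 0.0]
contact_force: [-0.1, -0.5, 0.6]
gripper_width: -0.2
```

Call:
servo_tool(rows=[[0,-0.44,0.03,0,0,0,1.85],[0,-0.9,0.06,0,0,0,3.7],[0,-0.88,0.06,0,0,0,3.7],[0,-0.88,0.06,0,0,0,3.7],[0,-0.88,0.06,0,0,0,3.7],[0,-0.88,0.06,0,0,0,3.7],[0,-0.88,0.06,0,0,0,3.7],[0,-0.88,0.06,0,0,0,3.7],[0,-0.88,0.06,0,0,0,3.7],[0,-0.44,0.03,0,0,0,1.85],[0,0,0,0,0,0,0]])

```text
clock: 4.35
position: [503.9, 80.4, 101.4]
ee_rot: [-0.254, 0.967, -0.0, -0.0]
contact_force: [-0.8, -0.3, -0.3]
gripper_width: 0.2
```

```bash
python3 - <<'E'
from h import *
p,R=st(); 
x=R.as_matrix()[:,0]; v=RJ.T@(p[:2]-PIV); r=np.hypot(*v); n=RJ.T@-x[:2]; thT=np.arctan2(n[0],n[1]); d=np.array([-np.cos(thT),np.sin(thT)])
print('tool th',thT,'r',v@d,'off',v@n)
plan(p,R,[push(t,135,-14,101)+(1,) for t in np.arange(round(thT,2)+.05,1.56,.05)])
shot('scene','s2'); i=cv2.imread('pics/s2.png')[150:310,180:380]; cv2.imwrite('pics/s2c.png',cv2.resize(i,None,fx=3.5,fy=3.5,interpolation=cv2.INTER_CUBIC))
E
```

```text
at [503.9  80.4 101.4] F [-0.8 -0.3 -0.3] w 0.2 t 4.35
tool th 1.0335947980713496 r 134.46247330309626 off -13.003123412749638
[0, -0.53, 0.1, 0.04, 0.0, -0.0, 2.7]
--
[0, -0.68, 0.05, 0.0, -0.0, 0.0, 2.9]
--
[0, -0.68, 0.05, -0.0, -0.0, -0.0, 2.9]
--
[0, -0.68, 0.05, -0.0, 0.0, -0.0, 2.9]
--
[0, -0.68, 0.05, -0.0, 0.0, -0.0, 2.9]
--
[0, -0.68, 0.05, -0.0, -0.0, -0.0, 2.9]
--
[0, -0.68, 0.05, -0.0, 0.0, -0.0, 2.9]
--
[0, -0.68, 0.05, -0.0, -0.0, -0.0, 2.9]
--
[0, -0.68, 0.05, 0.0, 0.0, 0.0, 2.9]
--
[0, -0.68, 0.05, 0.0, 0.0, 0.0, 2.9]
--
```

View pics/s2c.png

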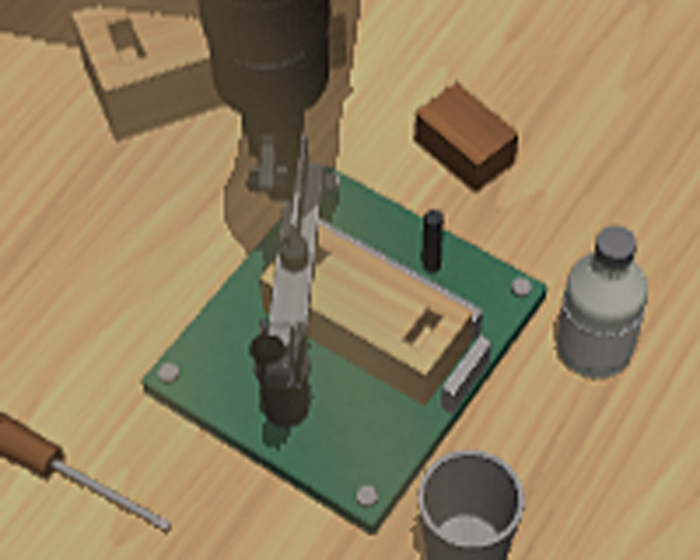

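Call:
servo_tool(rows=[[0,-0.4,0.05,0,0,0,2],[0,-0.68,0.05,0,0,0,2.9],[0,-0.68,0.05,0,0,0,2.9],[0,-0.68,0.05,0,0,0,2.9],[0,-0.68,0.05,0,0,0,2.9],[0,-0.68,0.05,0,0,0,2.9],[0,-0.68,0.05,0,0,0,2.9],[0,-0.68,0.05,0,0,0,2.9],[0,-0.5,0.05,0,0,0,2.9],[0,-0.4,0.05,0,0,0,2],[0,0,0,0,0,0,0]])

```text
clock: 5.5
position: [559.5, 102.8, 101.5]
ee_rot: [-0.019, 1.0, -0.0, -0.0]
contact_force: [-0.6, 0.5, 0.7]
gripper_width: 0.3
```

Call:
servo_tool(rows=[[0,-0.2,0,0,0,0,1],[0,-0.2,0,0,0,0,0.7],[0,-0.2,0,0,0,0,0],[0,0,0,0,0,0,0]])

```text
clock: 5.9
position: [565.7, 103.1, 101.6]
ee_rot: [-0.004, 1.0, -0.0, -0.0]
contact_force: [-0.8, -0.5, 0.0]
gripper_width: -0.2
```

```bash
python3 - <<'E'
from h import *
p,R=st(); 
x=R.as_matrix()[:,0]; v=RJ.T@(p[:2]-PIV); n=RJ.T@-x[:2]; thT=np.arctan2(n[0],n[1]); d=np.array([-np.cos(thT),np.sin(thT)])
print('tool th',thT,'r',v@d,'off',v@n, 'final target',push(1.57,135,-13,101)[0])
E
```

```text
at [565.7 103.1 101.6] F [-0.8 -0.5  0. ] w -0.2 t 5.9
tool th 1.5379796934242769 r 133.59358479057954 off -14.353360862679171 final target [571.39450282 104.86955395 101.        ]
```

Creep on until the stop shows in the force.

Call:
servo_tool(rows=[[0,-0.2,0,0,0,0,1],[0,-0.2,0,0,0,0,0.6],[0,0,0,0,0,0,0],[0,0,0,0,0,0,0]])

```text
clock: 6.3
position: [570.0, 103.1, 101.8]
ee_rot: [0.01, 1.0, 0.0, 0.0]
contact_force: [0.3, -0.7, 0.6]
gripper_width: 0.4
```

Call:
servo_tool(rows=[[0,-0.15,0,0,0,0,0],[0,0,0,0,0,0,0]])

```text
clock: 6.5
position: [570.3, 102.9, 101.7]
ee_rot: [0.01, 1.0, -0.0, -0.001]
contact_force: [-3.4, 1.7, 3.0]
gripper_width: 0.2
```

Call:
servo_tool(rows=[[0,-0.1,0,0,0,0,0],[0,0,0,0,0,0,0]])

```text
clock: 6.7
position: [570.4, 102.8, 101.6]
ee_rot: [0.01, 1.0, -0.0, -0.002]
contact_force: [-7.2, 1.9, 4.5]
gripper_width: -0.2
```

Call:
servo_tool(rows=[[0,-0.1,0,0,0,0,0],[0,0,0,0,0,0,0],[0,0.5,0,0,0,0,0],[0,2,0,0,0,0,0],[0,2,0,-1,0,0,0],[0,0,0,-3,0,0,0],[0,0,0,-4,0,0,0],[0,0,0,-3,0,0,0],[0,0,0,0,0,0,0],[0,0,0,0,0,0,0]])

```text
clock: 7.7
position: [528.6, 104.1, 212.4]
ee_rot: [0.01, 1.0, 0.001, 0.001]
contact_force: [0.8, -0.0, -0.2]
gripper_width: 0.3
```

```bash
python3 - <<'E'
from h import *
p,R=st(); shot('top','t3')
i=cv2.imread('pics/t3.png')[150:260,220:340]; cv2.imwrite('pics/t3c.png',cv2.resize(i,None,fx=5,fy=5,interpolation=cv2.INTER_CUBIC))
E
```

```text
at [528.6 104.1 212.4] F [ 0.8 -0.  -0.2] w 0.3 t 7.7
```

View pics/t3c.png

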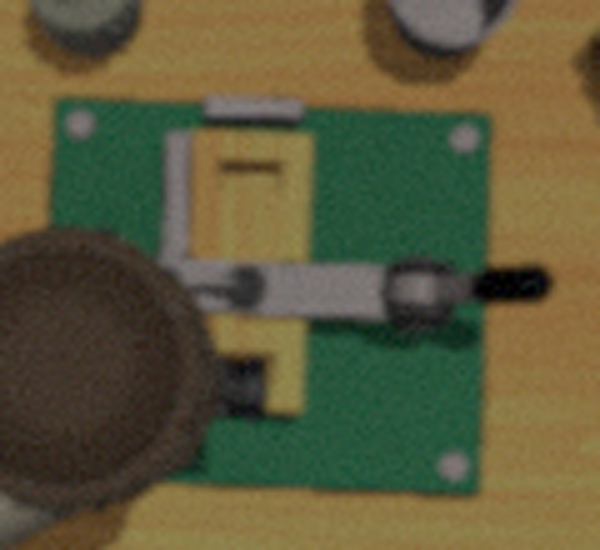

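```bash
cat >> h.py <<'E'
def lev(phi,r,gap,hw=14.5):  # pushing corner of the closed fingertips on the grip; jig -y is the lever's direction
    f=np.radians(phi); y=-r*np.cos(f)+(9+gap)*np.sin(f)+hw; z=102+r*np.sin(f)+(9+gap)*np.cos(f)+11
    x=-RJ@[1,0]; x=np.r_[x,0]; zz=np.array([0,0,-1.]); return np.r_[PIV+RJ@[0,y],z], Ro.from_matrix(np.c_[x,np.cross(zz,x),zz])
E
python3 - <<'E'
from h import *
g=lambda x,y,z:atz('t3',219.6+x/5,149.6+y/5,z)
for z in (180,190): print('end',RJ.T@(g(548,283,z)[:2]-PIV), 'grip mid',RJ.T@(g(512,284,z-25)[:2]-PIV))
print('knob',RJ.T@(g(246,289,100)[:2]-PIV),'strap mid',RJ.T@(g(345,290,79)[:2]-PIV))
p,R=st(); P,Q=lev(65,80,10); a=P.copy(); a[2]=230; m=p.copy(); m[2]=230
plan(p,R,[(m,R,1),(a,Q,5),(P,Q,2)]+[lev(t,80,-1)+(1,) for t in range(62,-3,-4)])
E
```

```text
end [  0.80419933 -52.51179566] grip mid [  1.50013946 -38.75827432]
end [  0.10137241 -51.33485357] grip mid [  0.80690691 -37.73229102]
knob [-1.72920463 84.79282341] strap mid [ 0.84627642 36.03090218]
at [528.  103.8 211.3] F [-0.5 -0.1 -1.5] w -0.4 t 7.75
[0, -0.0, 0.0, -1.87, 0.0, 0.0, 0.0]
--
[0, -1.12, -2.7, -0.0, 0.0, 0.0, 0.0]
[0, -1.12, -2.7, -0.0, 0.0, 0.0, 0.0]
[0, -1.12, -2.7, -0.0, 0.0, 0.0, 0.0]
[0, -1.12, -2.7, -0.0, 0.0, 0.0, 0.0]
[0, -1.13, -2.7, -0.0, 0.0, 0.0, 0.0]
--
[0, -0.0, 0.0, 1.82, -0.0, -0.0, -0.0]
[0, -0.0, -0.0, 1.82, -0.0, -0.0, -0.0]
--
[0, -0.0, -1.39, 0.61, 0.0, 0.0, 0.0]
--
[0, 0.0, -0.51, 0.23, -0.0, -0.0, 0.0]
--
[0, 0.0, -0.49, 0.27, 0.0, 0.0, 0.0]
--
[0, -0.0, -0.47, 0.3, -0.0, -0.0, 0.0]
--
[0, 0.0, -0.45, 0.33, 0.0, 0.0, 0.0]
--
[0, 0.0, -0.43, 0.36, -0.0, -0.0, 0.0]
--
[0, -0.0, -0.4, 0.39, 0.0, 0.0, 0.0]
--
[0, 0.0, -0.37, 0.42, -0.0, -0.0, 0.0]
--
[0, 0.0, -0.34, 0.44, 0.0, 0.0, 0.0]
--
[0, 0.0, -0.31, 0.47, -0.0, -0.0, 0.0]
--
[0, 0.0, -0.28, 0.49, 0.0, 0.0, 0.0]
--
[0, -0.0, -0.24, 0.51, -0.0, -0.0, 0.0]
--
[0, 0.0, -0.21, 0.52, 0.0, 0.0, 0.0]
--
[0, -0.0, -0.17, 0.53, -0.0, -0.0, 0.0]
--
[0, 0.0, -0.13, 0.55, 0.0, 0.0, 0.0]
--
[0, 0.0, -0.09, 0.55, -0.0, -0.0, 0.0]
--
[0, -0.0, -0.06, 0.56, 0.0, 0.0, 0.0]
--
```

Call:
servo_tool(rows=[[0,0,0,-1.9,0,0,0],[0,-1.1,-2.7,0,0,0,0],[0,-1.1,-2.7,0,0,0,0],[0,-1.1,-2.7,0,0,0,0],[0,-1.1,-2.7,0,0,0,0],[0,-1.2,-2.7,0,0,0,0],[0,0,0,0,0,0,0],[0,0,0,1.8,0,0,0],[0,0,0,1.8,0,0,0],[0,0,0,0,0,0,0],[0,0,0,0,0,0,0]])

```text
clock: 8.85
position: [581.2, -31.9, 194.0]
ee_rot: [0.01, 1.0, -0.0, -0.001]
contact_force: [0.6, -0.2, 0.7]
gripper_width: 0.2
```

```bash
python3 - <<'E'
from h import *
p,R=st(); P,Q=lev(65,80,10); print(P)
shot('scene','s4'); i=cv2.imread('pics/s4.png')[150:310,180:380]; cv2.imwrite('pics/s4c.png',cv2.resize(i,None,fx=3.5,fy=3.5,interpolation=cv2.INTER_CUBIC))
E
```

```text
at [581.2 -31.9 194. ] F [ 0.6 -0.2  0.7] w 0.2 t 8.85
[581.1489462  -32.48898921 193.53436994]
```

View pics/s4c.png

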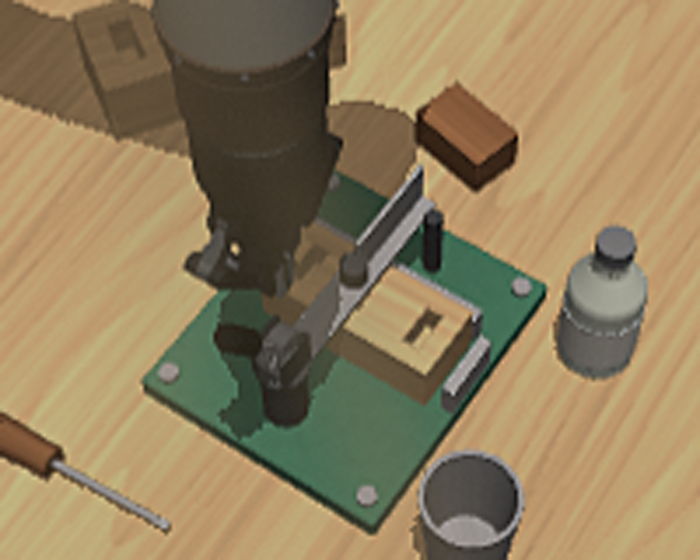

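```bash
python3 - <<'E'
from h import *
c=lambda P:((proj('s4',P)-[180,150])*3.5).round()
for n,P in dict(tip=(581,-32,183),tcp50=(581,-32,243),hinge=(581,-30,102),leverend60=(580,-81,189),leverend55=(580,-88,185),lend65=(580,-73,194)).items(): print(n,c(P))
# zoomed
shot('wrist','w4'); i=cv2.imread('pics/s4.png')[190:260,220:290]; w=cv2.imread('pics/w4.png')
cv2.imwrite('pics/w4c.png',np.hstack([cv2.resize(i,(400,400),interpolation=cv2.INTER_CUBIC),cv2.resize(w,(400,300)) if 0 else cv2.copyMakeBorder(cv2.resize(w,(400,300)),0,100,0,0,cv2.BORDER_CONSTANT)]))
E
```

```text
tip [275. 281.]
tcp50 [269. 226.]
hinge [284. 344.]
leverend60 [227. 333.]
leverend55 [220. 345.]
lend65 [234. 319.]
```

View pics/w4c.png

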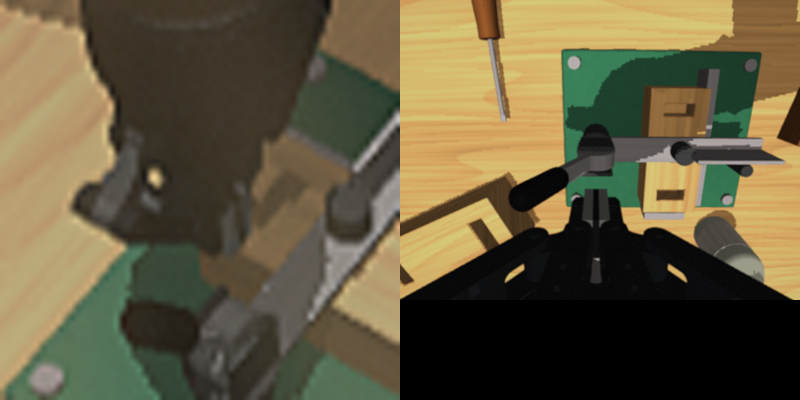

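```bash
python3 - <<'E'
from h import *
p,R=st(); Q=lev(60,90,0)[1]; plan(p,Q,[lev(60,90,1)+(2,)]+[lev(t,90,-1)+(1,) for t in range(56,-3,-4)]); print(lev(-1,90,0)[0])
E
```

```text
at [581.9 -31.8 195.4] F [0.2 0.5 0.7] w 0.2 t 8.95
[0, 0.04, -1.02, -0.03, 0.0, 0.0, 0.0]
[0, 0.04, -1.02, -0.03, 0.0, 0.0, 0.0]
--
[0, 0.0, -0.74, 0.39, 0.0, 0.0, 0.0]
--
[0, -0.0, -0.54, 0.32, 0.0, 0.0, 0.0]
--
[0, -0.0, -0.52, 0.36, 0.0, 0.0, 0.0]
--
[0, 0.0, -0.49, 0.4, 0.0, 0.0, 0.0]
--
[0, -0.0, -0.46, 0.43, 0.0, 0.0, 0.0]
--
[0, 0.0, -0.43, 0.46, 0.0, 0.0, 0.0]
--
[0, -0.0, -0.4, 0.49, 0.0, 0.0, 0.0]
--
[0, 0.0, -0.36, 0.52, 0.0, 0.0, 0.0]
--
[0, -0.0, -0.33, 0.54, 0.0, 0.0, 0.0]
--
[0, 0.0, -0.29, 0.56, 0.0, 0.0, 0.0]
--
[0, -0.0, -0.25, 0.58, 0.0, 0.0, 0.0]
--
[0, -0.0, -0.21, 0.6, 0.0, 0.0, 0.0]
--
[0, -0.0, -0.16, 0.61, 0.0, 0.0, 0.0]
--
[0, 0.0, -0.12, 0.62, 0.0, 0.0, 0.0]
--
[0, -0.0, -0.08, 0.63, 0.0, 0.0, 0.0]
--
[ 579.35186785 -106.0207839   120.42791268]
```

Call:
servo_tool(rows=[[0,0,-1,0,0,0,0],[0,0,-1,0,0,0,0],[0,0,-0.74,0.39,0,0,0],[0,0,-0.54,0.32,0,0,0],[0,0,-0.52,0.36,0,0,0],[0,0,0,0,0,0,0]])

```text
clock: 9.55
position: [580.7, -70.9, 183.7]
ee_rot: [0.01, 1.0, 0.0, -0.0]
contact_force: [0.6, 0.4, 0.9]
gripper_width: 0.2
```

Call:
servo_tool(rows=[[0,0,-0.49,0.4,0,0,0],[0,0,-0.46,0.43,0,0,0],[0,0,-0.43,0.46,0,0,0],[0,0,-0.4,0.49,0,0,0],[0,0,-0.36,0.52,0,0,0],[0,0,0,0,0,0,0]])

```text
clock: 10.15
position: [579.8, -92.1, 159.9]
ee_rot: [0.01, 1.0, -0.0, -0.001]
contact_force: [-0.2, -0.3, 0.4]
gripper_width: -0.1
```

```bash
python3 - <<'E'
from h import *
p,R=st(); print(lev(28,90,-1)[0])
shot('scene','s5'); i=cv2.imread('pics/s5.png')[150:310,180:380]; cv2.imwrite('pics/s5c.png',cv2.resize(i,None,fx=3.5,fy=3.5,interpolation=cv2.INTER_CUBIC))
E
```

```text
at [579.8 -92.1 159.9] F [-0.2 -0.3  0.4] w -0.1 t 10.15
[579.70451833 -91.59123919 162.31602139]
```

View pics/s5c.png

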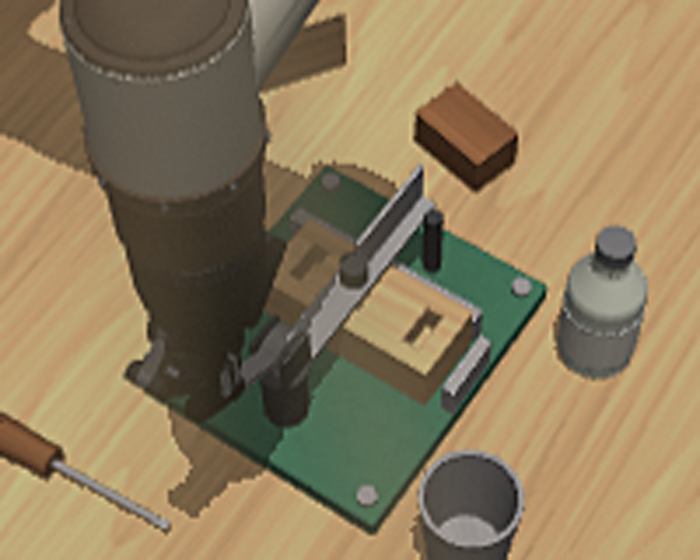

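Call:
servo_tool(rows=[[0,0,-0.33,0.54,0,0,0],[0,0,-0.29,0.56,0,0,0],[0,0,-0.25,0.58,0,0,0],[0,0,-0.2,0.6,0,0,0],[0,0,-0.15,0.6,0,0,0]])

```text
clock: 10.7
position: [579.6, -104.3, 131.7]
ee_rot: [0.01, 1.0, -0.0, -0.001]
contact_force: [-1.7, -0.9, 5.3]
gripper_width: -0.1
```

Call:
servo_tool(rows=[[0,0,-0.1,0.4,0,0,0],[0,0,0,0.3,0,0,0],[0,0,0,0,0,0,0]])

```text
clock: 11.0
position: [580.1, -104.9, 124.8]
ee_rot: [0.01, 1.0, 0.0, 0.0]
contact_force: [0.0, -0.7, 1.3]
gripper_width: 0.2
```

Call:
servo_tool(rows=[[0,0,0,0.2,0,0,0],[0,0,0,0.1,0,0,0],[0,0,0,0,0,0,0]])

```text
clock: 11.3
position: [580.2, -105.0, 122.5]
ee_rot: [0.01, 1.0, -0.0, 0.0]
contact_force: [-1.0, -3.6, 5.2]
gripper_width: 0.3
```

Call:
servo_tool(rows=[[0,0,0,0.2,0,0,0],[0,0,0,0,0,0,0]])

```text
clock: 11.5
position: [580.3, -105.1, 120.8]
ee_rot: [0.01, 1.0, -0.0, 0.0]
contact_force: [-2.3, -3.3, 5.1]
gripper_width: -0.1
```

Call:
servo_tool(rows=[[0,0,0,0.2,0,0,0],[0,0,0,0,0,0,0]])

```text
clock: 11.7
position: [580.5, -105.1, 120.4]
ee_rot: [0.009, 1.0, -0.001, 0.001]
contact_force: [-5.1, -2.4, 12.5]
gripper_width: -0.0
```

Call:
servo_tool(rows=[[0,0,0,0.2,0,0,0],[0,0,0,0,0,0,0]])

```text
clock: 11.9
position: [580.6, -105.2, 120.1]
ee_rot: [0.009, 1.0, -0.001, 0.001]
contact_force: [-7.1, -1.8, 21.1]
gripper_width: 0.2
```

Call:
servo_tool(rows=[[0,0,0,-0.5,0,0,0],[0,0,0,-2,0,0,0],[0,0,0,-4,0,0,0],[0,0,0,-4,0,0,0],[0,3,-3,-2,0,0,0],[0,4,-3,0,0,0,0],[0,4,-3,0,0,0,0],[0,4,-3,0,0,0,0],[0,2,-2,0,0,0,0],[0,0,0,0,0,0,0],[0,0,0,0,0,0,0]])

```text
clock: 13.0
position: [407.4, -241.3, 240.9]
ee_rot: [0.01, 1.0, 0.0, 0.001]
contact_force: [-0.4, -0.1, -0.7]
gripper_width: -0.2
```

```bash
python3 - <<'E'
from h import *
p,R=st(); shot('scene','s6'); shot('top','t6')
a=cv2.imread('pics/s6.png')[170:300,210:340]; b=cv2.imread('pics/t6.png')[130:260,220:350]
cv2.imwrite('pics/f6.png',np.hstack([cv2.resize(q,(400,400),interpolation=cv2.INTER_CUBIC) for q in (a,b)]))
c=lambda P:((proj('s6',P)-[210,170])*400/130).round()
for ph in (-1,5,10): f=np.radians(ph); print(ph,c(np.r_[PIV+RJ@[0,-101*np.cos(f)],102+101*np.sin(f)]))
E
```

```text
at [ 407.4 -241.3  240.9] F [-0.4 -0.1 -0.7] w -0.2 t 13.0
-1 [ 75. 344.]
5 [ 74. 337.]
10 [ 73. 330.]
```

View pics/f6.png

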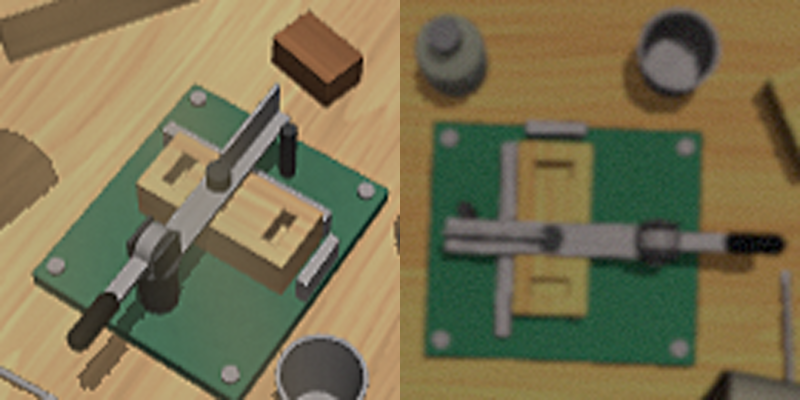

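```bash
python3 -c "
from h import *
print(job_done()); st()"
```

```text
the job is handed in; nothing more can be done
None
the job is handed in; nothing more can be done
```

The block is clamped and the job is handed in. The robot's clock read about 13 s of the 48 s allowed.

- **Strap:** I pushed the fin with the side of the closed fingers until the strap stopped advancing and the force climbed to about 7 N. I then backed off; the picture showed the strap across the block with the lever still up.
- **Lever:** I pushed the grip down from above. It stopped with the tool at 120.1 mm, where I expected 120.4 mm, and the force rose to about 21 N.
- **Last pictures:** The strap lies against the stop post. The lever is level, with its end within about 2 mm of where it should be at full travel. The block, glue, tin and offcut look to be where they were. Only part of the screwdriver shows, and nothing came near it. The arm stood well clear, reading about zero force.

No check failed or disagreed. The pad pressing on the block is inferred from the lever being at full travel, because the pad itself cannot be seen in the pictures.

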